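# Nudge the connector carrier plate onto its two locating pins

### The job

The blue connector carrier plate has been laid on the soldering jig beside its place. Nudge it sideways, without picking it up, until both of its holes drop over the two brass locating pins and it lies flat on the floor of the jig; the raised rail at the back of the jig is there to guide it. Leave the loose connectors, the screwdriver and the round tin where they are and finish clear of everything.

Things in the scene. Friction and masses are not known exactly. Their poses are not given: they have to be found in the camera images.
- carrier_plate: Loose blue plate, 0.2 to 0.4 kg, 80 mm along x, 110 mm along y, 12 mm thick, vertical edges. Origin: centre of the underside. Two 11.5 mm through holes at x = -26 and +26 mm, both at y = +8 mm; low steel bushings on top. Starts level on deck and pin tops, underside 20 mm over the bench, its centre in jig axes 18 to 38 mm to -y and 9 to 18 mm to -x of its seat, turned up to 0.12 rad. Seats 6 mm lower.
- jig_base: Soldering jig fixed to the bench; x away from the robot, y to its left, turned -0.40 to 0.10 rad. Origin on the bench under the seated plate's centre; seated, plate and jig axes are parallel. Dark base x -61..+55, y -114..+62 mm, upper face (nest floor) 14 mm over the bench. Aluminium deck at y -113..-58 mm, top 20 mm over the bench. Back rail on the +x side. No end stop: pushed fast, the plate slides past.
- nest (a point): Point on the nest floor, 14 mm above the bench, where the centre of the seated plate's underside comes to lie. Axes as the jig.
- pin_near (a point): Top of the locating pin nearer to the robot: brass, 8 mm thick, chamfered top, 6 mm above the nest floor and level with the deck; at jig x = -26, y = +8 mm.
- pin_far (a point): Top of the other, equal pin, at jig x = +26, y = +8 mm.
- hole_near (a point): Centre, at the underside, of the plate's hole nearer to the robot; it belongs over pin_near.
- hole_far (a point): Centre, at the underside, of the plate's other hole; it belongs over pin_far.
- fence_face (a point): On the top edge of the back rail's guiding face (jig x = +40.5 mm, y -114..+46 mm, top 30 mm over the bench), level in y with the seated plate's centre; axes as the jig. A plate flat against the rail has its holes in line with the pins to 0.5 mm: slid along it to +y, slowly, both holes come over both pins at once and it drops 6 mm by its weight.
- screwdriver_yellow: Loose screwdriver, black and yellow handle, 173 mm long, lying to the robot's right of the jig. A bystander. Origin about the middle of its underside.
- connector_1: Loose round metal connector, 28x30x27 mm, on the right of the mat. A bystander. Origin at the centre of its underside.
- connector_3: Loose round metal connector, 26x30x26 mm, on the right of the mat. A bystander. Origin at the centre of its underside.
- connector_5: Loose round metal connector, 22x30x22 mm, on the right of the mat. A bystander. Origin at the centre of its underside.
- tin: Loose round metal tin with a lid, 59 mm wide, 24 mm high, behind the jig. A bystander. Origin at the centre of its underside.
Mind the look-alikes: they are no part of the job. What is shaped like the carrier_plate but purple is not meant.

How it is judged:
At the end, for the whole second after the job is handed in: Each hole within 3 mm (seen from above) of the centre of its own pin, the plate's underside less than 1.5 mm above the nest floor and tilted less than 0.03 rad, the plate at rest (below 0.01 m/s and 0.05 rad/s) (horizontal distance between hole_near and pin_near below 0.003 m and horizontal distance between hole_far and pin_far below 0.003 m and z of carrier_plate in the frame of jig_base below 0.0155 m and angle between carrier_plate's own z axis and vertical below 0.03 rad and linear speed of carrier_plate below 0.01 m/s and angular speed of carrier_plate below 0.05 rad/s); the robot touches nothing.
It fails at once if the plate is lifted: its centre rises more than 8 mm above the deck (z of carrier_plate in the frame of jig_base above 0.028 m).
It fails at once if the plate is tipped up by more than 0.3 rad (angle between carrier_plate's own z axis and vertical above 0.3 rad).
It fails at once if the plate is pushed off the jig (horizontal distance between carrier_plate and nest above 0.1 m).
It fails at once if a loose bystander (screwdriver, a connector, the round tin) is moved by more than 15 mm (distance of any of screwdriver_yellow, connector_1, connector_3, connector_5, tin from where it was at the start of the episode above 0.015 m).
It also fails if it takes over 40 s, if anything falls off the work surface, if the arm or the gripper's body presses on something with over 40 N, if the wrist force passes 120 N, or if a joint passes its speed limit or range.

### The arm

A 7-joint arm with a two-finger parallel gripper is mounted at the origin on a cart in front of the work surface, level with it; the furniture and walls round the work are solid. World frame = base frame: x ahead of the robot, y to its left, z up, the work surface at z = 0. Lengths are in m, angles in rad, forces in N, time in s.
With the tool pointing down it reaches from about 0.425 to 0.875 m from the base axis. Payload 4.7 kg.
Tool frame: the origin (TCP) lies between the finger pads; the fingertips stand 8 mm ahead of it and the grasp point (between the pads) lies 11 mm behind it; z points along the fingers, y is the direction in which the jaws open and shut (so a half turn about z gives the same grasp; the last joint's range is limited). The gripper opens to 87 mm and grips with 3 to 60 N. Pads are 19 mm wide; open, the fingers measure 117 mm over their backs; the gripper's body (75 mm by 190 mm) begins 51 mm behind the grasp point.
Start: joints at [1.351, 0.321, -0.07, 1.45, 0.023, 1.371, -0.057], TCP at [0.151, -0.632, 0.231] pointing down, gripper open.
Joint ranges: [-2.86, 2.86], [-0.3, 2.09], [-1.38, 1.24], [0.06, 2.45], [-1.56, 4.7], [0.09, 2.05], [-2.69, 2.69]. Speed limits (rad/s): [2.57, 2.57, 3.14, 3.14, 3.14, 3.14, 3.14].

### API

Orientations are given as a rotation vector (axis times angle).
In Python, from bench import ctrl, optics, ticket gives the robot as it stands.
- The arm moves only by the tool play_rows, never from a script. Its argument "motion" is a list of rows, each a list of 5 numbers: the closure, from 0 (fully open) to 1 (shut), then the shift along the tool's x, y, z in cm, then the turn about the tool's z in rad. In form: [[jaw, tx, ty, tz, spin], ...]. A call has 1 to 20 rows; each row shifts and turns the commanded pose from where the row before left it, along the tool's axes as they then stand; what a row does not reach is not made up. A row lasts 1/8 s, in which the tool goes at most 62.5 mm and 10.7 degrees, less where a joint would pass 70% of its speed; a pose out of reach is approached as far as the arm can. A call is refused whole if a number of a shift passes 6.25 or a number of a turn 0.188, either way. A call with a gripper value outside its range is refused whole. The fingers move at their own pace and stop on an object; "force" is the grip in N (left out, the last holds). Time passes only in rows, so rows that do not move let the fingers close. It gives the time, the measured TCP pose, the force and the opening at its end, in the units of the state.
- ctrl.get_state(): the state, without advancing time (a new reading comes with each control period).
- optics.get_image(name): name is "side" or "top" or "wrist"; returns the picture (480x640x3 uint8, red, green, blue); there is no depth.
- optics.calibration(name): a dict with "K" (3x3 intrinsics, pixels), "pose" (4x4, takes a point from camera to world coordinates); the wrist camera has in their place "hand_eye" (4x4, takes a point from camera to tool coordinates, whose origin is the TCP and whose axes are the flange's). Camera axes: x right, y down, z forward; pixel columns grow to the right and rows downward; lengths in m; the calibration is good to about 2 mm. A picture is of the moment at which its call begins: read the wrist's pose just before it. calibration takes no time and is no camera call.
- ticket.close_job(): hands the job in, once; it reports no verdict.
The state is a dict: "time": time; "joint_positions": joint angles; "qd": joint speeds; "joint_torque": joint torques, N m; "position": TCP position; "tool_rot": TCP orientation; "ft_force": force on the tool from outside, world axes, zero at the start; "torque": the same for the moment, N m; "grip_width": opening from 0.0 (shut) to 1.0 (fully open).
Only numpy, scipy, OpenCV 4.12 (cv2) and the standard library are available. Lean on these libraries where they do the work, as an engineer would, in place of code of your own. Each camera call takes 0.05 s, during which the arm holds its last target.

## Working session

There is one attempt and no reset: what is moved stays moved. The work goes in short steps, Python scripts to look and compute and a tool call to move; the robot and the scene stay as the last step left them, time stands still between calls to the robot, and variables do not carry over. Pictures are saved under pics/ and viewed, and the job is handed in when it is done.

Besides the shell and the picture viewer there is one more tool, called as a command line: name --pt "numbers of a row" for each row, then --argument value for the rest. play_rows: Moves the arm, as the interface text tells. Its arguments: {"type":"object","properties":{"motion":{"type":"array"},"force":{"type":"number"}},"required":["motion"]}

```bash
mkdir -p pics; ls
python3 - <<'E'
from bench import ctrl,optics,ticket
import cv2,numpy as np
np.set_printoptions(precision=4,suppress=True)
s=ctrl.get_state();print(s)
for n in("top","side"):
    im=optics.get_image(n);cv2.imwrite(f"pics/{n}0.png",im[:,:,::-1]);c=optics.calibration(n);print(n,c)
print(optics.calibration("wrist"))
E
```

```text
pics
{'time': 0.0, 'joint_positions': array([ 1.3511,  0.3218, -0.0701,  1.4517,  0.0226,  1.3708, -0.0569]), 'qd': array([0.0009, 0.0002, 0.0003, 0.0007, 0.0016, 0.0006, 0.0006]), 'joint_torque': array([  0.0001, -49.1291,  -0.4036, -31.2522,  -0.0638,   0.0437,
         0.0002]), 'position': array([ 0.1504, -0.6318,  0.2295]), 'tool_rot': array([-3.1182, -0.3662,  0.0006]), 'ft_force': array([ 0.3819,  0.2555, -0.688 ]), 'torque': array([-0.032 ,  0.0237, -0.0066]), 'grip_width': 0.9989033707179857}
top {'K': array([[466.223 ,   0.    , 318.1739],
       [  0.    , 466.223 , 242.649 ],
       [  0.    ,   0.    ,   1.    ]]), 'pose': array([[-0.015 , -0.9879,  0.1543,  0.3707],
       [-0.9999,  0.0138, -0.0088, -0.4353],
       [ 0.0066, -0.1544, -0.988 ,  0.9793],
       [ 0.    ,  0.    ,  0.    ,  1.    ]])}
side {'K': array([[449.9809,   0.    , 319.3484],
       [  0.    , 449.9809, 238.204 ],
       [  0.    ,   0.    ,   1.    ]]), 'pose': array([[ 0.9919, -0.0955,  0.0835,  0.4095],
       [-0.125 , -0.6233,  0.7719, -1.136 ],
       [-0.0217, -0.7761, -0.6302,  0.6195],
       [ 0.    ,  0.    ,  0.    ,  1.    ]])}
{'K': array([[431.3097,   0.    , 319.6235],
       [  0.    , 431.3097, 236.2946],
       [  0.    ,   0.    ,   1.    ]]), 'hand_eye': array([[ 0.0003, -0.9549, -0.2968,  0.0825],
       [ 1.    ,  0.0008, -0.0015,  0.001 ],
       [ 0.0017, -0.2968,  0.9549, -0.1551],
       [ 0.    ,  0.    ,  0.    ,  1.    ]])}
```

View pics/top0.png

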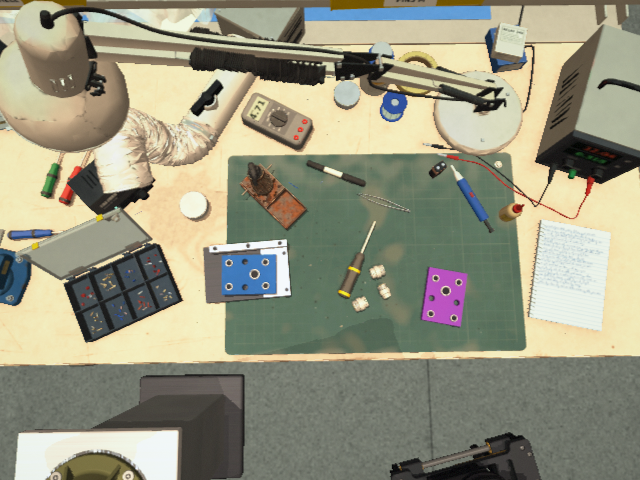

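View pics/side0.png

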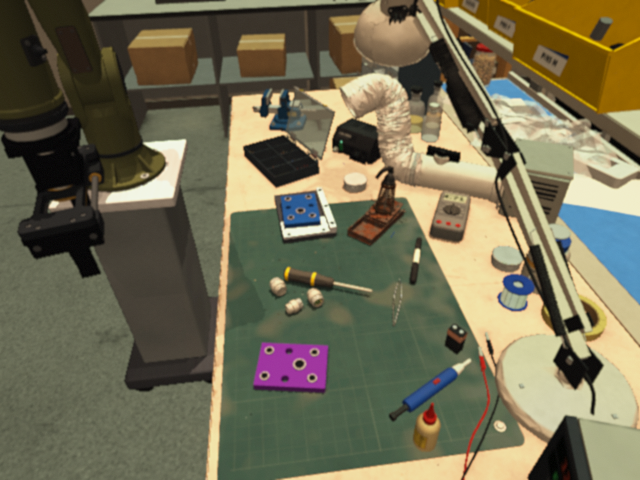

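The top view shows the blue plate near (250,275), with the jig's rail above it and its deck to the right. The tin is at (193,206) and the purple look-alike at (445,296). Next I'll enlarge the jig area and mask the colours.

```bash
cat > h.py <<'E'
import cv2,numpy as np
from bench import ctrl,optics,ticket
from scipy.spatial.transform import Rotation as R
np.set_printoptions(precision=4,suppress=True)
def cam(n):
    c=optics.calibration(n)
    if n=="wrist":
        s=ctrl.get_state();T=np.eye(4);T[:3,:3]=R.from_rotvec(s["tool_rot"]).as_matrix();T[:3,3]=s["position"]
        return c["K"],T@c["hand_eye"]
    return c["K"],c["pose"]
def ray(K,P,uv,z):
    uv=np.atleast_2d(uv).astype(float)
    d=np.c_[uv,np.ones(len(uv))]@np.linalg.inv(K).T@P[:3,:3].T
    o=P[:3,3];return o+d*((z-o[2])/d[:,2])[:,None]
def blue(im):
    hsv=cv2.cvtColor(im,cv2.COLOR_RGB2HSV)
    return cv2.inRange(hsv,(98,120,60),(122,255,255))
def rect(im,box):
    m=blue(im);k=np.zeros_like(m);x0,y0,x1,y1=box;k[y0:y1,x0:x1]=m[y0:y1,x0:x1]
    k=cv2.morphologyEx(k,cv2.MORPH_OPEN,np.ones((3,3)))
    cs,_=cv2.findContours(k,cv2.RETR_EXTERNAL,cv2.CHAIN_APPROX_NONE)
    c=max(cs,key=cv2.contourArea);return cv2.convexHull(c)[:,0,:]
E
python3 - <<'E'
from h import *
im=cv2.imread("pics/top0.png");rgb=im[:,:,::-1].copy()
cv2.imwrite("pics/topz.png",cv2.resize(im[220:320,190:310],None,fx=6,fy=6,interpolation=cv2.INTER_CUBIC))
K,P=cam("top");h=rect(rgb,(200,235,295,310))
w=ray(K,P,h,.032)[:,:2]
r=cv2.minAreaRect((w*1000).astype(np.float32));print("plate",r)
E
```

```text
plate ((455.7430419921875, -300.8506164550781), (108.29460144042969, 79.9930419921875), 89.95979309082031)
```

View pics/topz.png

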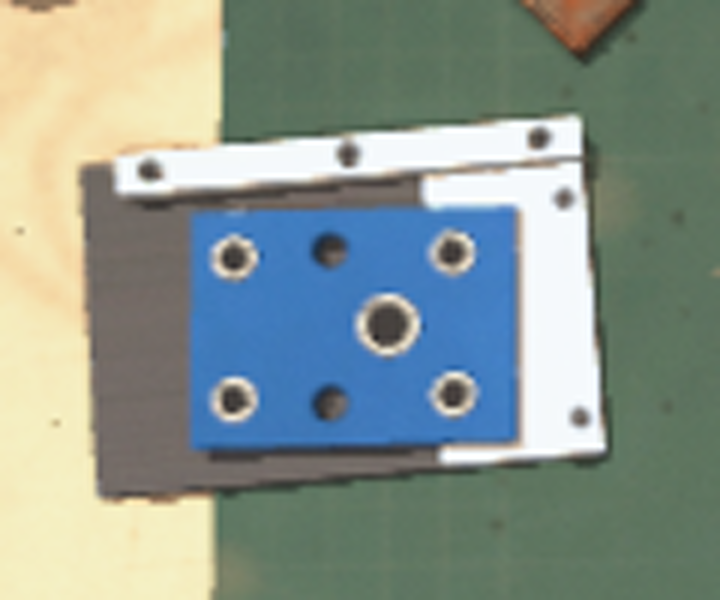

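Run:
```python
from h import *
K,P=cam("top")
f=lambda p,z: ray(K,P,np.array(p)/6+[190-.42,220-.42],z)[:,:2]*1000
rail=f([(118,196),(583,158)],30); base=f([(84,167),(101,497)],14); deck=f([(440,462),(605,455),(423,205)],20)
rail=f([(118,196),(583,158)],.03);base=f([(84,167),(101,497)],.014);deck=f([(440,462),(605,455),(423,205)],.02)
ho=f([(330,250),(330,403)],.032)
print(rail,base,deck,ho)
A=[];src=[];dst=[]
src=[(40.5,46),(40.5,-114),(55,62),(-61,62),(-61,-58),(-61,-113)]
dst=np.r_[rail,base,deck[:2]]
M,_=cv2.estimateAffinePartial2D(np.array(src,np.float32),dst.astype(np.float32))
print(M,np.hypot(M[0,0],M[1,0]),np.arctan2(M[1,0],M[0,0]));print((np.c_[src,np.ones(6)]@M.T)-dst)
th=np.arctan2(M[1,0],M[0,0]);C=M[:,2]
Rm=np.array([[np.cos(th),-np.sin(th)],[np.sin(th),np.cos(th)]])
print("holes in jig",(ho-C)@Rm)
```

```text
[[ 502.1609 -220.0793]
 [ 513.0683 -379.0243]] [[ 514.7344 -204.4185]
 [ 400.593  -212.832 ]] [[ 410.5357 -329.2578]
 [ 412.0806 -385.4581]
 [ 498.9226 -323.0976]] [[ 482.3209 -292.9483]
 [ 430.3788 -293.4342]]
[[   0.9859   -0.0699  465.2457]
 [   0.0699    0.9859 -269.0686]] 0.9883395069473285 0.07074843772232317
[[-0.2014 -0.8099]
 [ 0.0696  0.3964]
 [ 0.4024  0.3163]
 [ 0.1831  0.6254]
 [-1.3757 -1.2528]
 [ 0.922   0.7248]]
holes in jig [[ 15.3445 -25.0269]
 [-36.5021 -21.8399]]
```

play_rows --pt "0 1 -0.8 0 0" --pt "0 2 -1.6 0 0" --pt "0 2.5 -2 0 0" --pt "0 3 -2.5 0 0" --pt "0 3 -2.5 0 0" --pt "0 3 -2.5 0 0" --pt "0 3 -2.5 0.5 0" --pt "0 3 -2.5 1 0" --pt "0 3 -2.5 1 0" --pt "0 3 -2.5 1 0" --pt "0 2.5 -2.2 1 0" --pt "0 1 -1.4 1 0.03" --pt "0 1 -0.5 1 0.05" --pt "0 0 0 0.5 0.05" --pt "0 0 0 0 0.033" --pt "0 0 0 0 0" --pt "0 0 0 0 0"

```text
time: 2.22
position: [0.3921, -0.3079, 0.1609]
tool_rot: [3.139, 0.112, 0.0]
ft_force: [0.1, -0.0, -1.3]
grip_width: 0.998
```

Run:
```python
from h import *
K,P=cam("wrist");s=ctrl.get_state();print(s["time"],s["position"],s["tool_rot"],s["ft_force"],s["joint_positions"])
im=optics.get_image("wrist");cv2.imwrite("pics/w1.png",im[:,:,::-1]);np.savez("w1.npz",K=K,P=P)
```

```text
2.225 [ 0.3921 -0.3079  0.1609] [3.1391 0.1116 0.0005] [ 0.1339 -0.0312 -1.3347] [ 0.9646  0.0644 -0.3635  1.8995  0.025   1.1814 -0.9074]
```

View pics/w1.png

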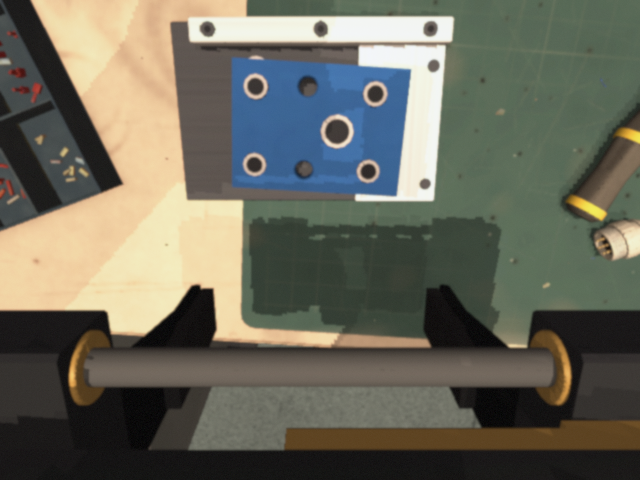

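The wrist view shows the plate's locating holes at about (308,86) and (304,169). The rail runs along the top and the deck is on the right. I'll zoom in on that area to measure.

Run:
```python
import cv2
im=cv2.imread("pics/w1.png");cv2.imwrite("pics/w1z.png",cv2.resize(im[10:210,165:465],None,fx=2.6667,fy=2.6667,interpolation=cv2.INTER_CUBIC))
```

```text
(no output)
```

View pics/w1z.png

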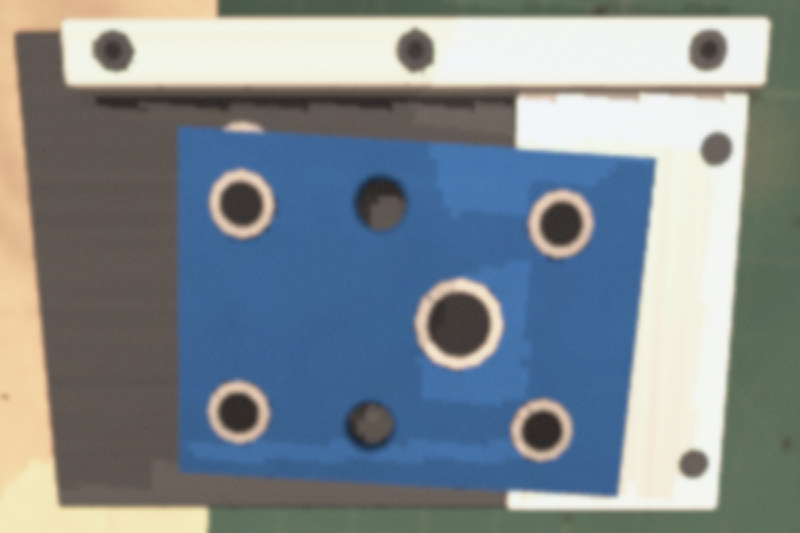

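Run:
```python
from h import *
d=np.load("w1.npz");K,P=d["K"],d["P"]
f=lambda p,z: ray(K,P,np.array(p)/2.6667+[165-.3,10-.3],z)[:,:2]*1000
rail=f([(66,86),(766,86)],.03);base=f([(17,33),(59,506)],.014);deck=f([(508,508),(717,508)],.02)
src=[(40.5,46),(40.5,-114),(55,62),(-61,62),(-61,-58),(-61,-113)]
dst=np.r_[rail,base,deck]
M,_=cv2.estimateAffinePartial2D(np.array(src,np.float32),dst.astype(np.float32))
th=np.arctan2(M[1,0],M[0,0]);C=M[:,2];print(C,th,np.hypot(M[0,0],M[1,0]));print((np.c_[src,np.ones(6)]@M.T)-dst)
Rm=np.array([[np.cos(th),-np.sin(th)],[np.sin(th),np.cos(th)]])
ho=f([(381,203),(371,424)],.032);co=f([(178,127),(656,157),(618,496),(179,471)],.032)
print("holes in jig",(ho-C)@Rm,"\ncorners jig",(co-C)@Rm, "world",co, "ang rail",np.arctan2(*(rail[0]-rail[1])[::1]))
for a,b in((rail[0],rail[1]),(base[0],base[1]),(ho[0],ho[1]),(co[0],co[3]),(co[0],co[1])): print(np.arctan2(b[1]-a[1],b[0]-a[0]))
print("pinfar",(f([(243,128)],.02)-C)@Rm)
```

```text
[ 466.8465 -270.0151] 0.07462342128213545 0.9952380273493598
[[-0.2576 -0.4295]
 [ 0.237   0.269 ]
 [ 0.492   0.4987]
 [ 0.0936 -0.4082]
 [-0.3589 -0.041 ]
 [-0.2061  0.111 ]]
holes in jig [[ 15.0324 -25.5548]
 [-36.4449 -22.4941]] 
corners jig [[ 31.6357  20.7659]
 [ 24.8467 -89.1031]
 [-54.6947 -84.2861]
 [-48.0147  25.6111]] world [[ 496.846  -246.9484]
 [ 498.2671 -357.0178]
 [ 418.5879 -358.1444]
 [ 417.056  -248.055 ]] ang rail -0.07121333037399649
-1.4995829964209002
-3.0745755262089522
-3.1263581403700305
-3.1277247506309545
-1.5578861367428198
pinfar [[32.4762  7.5398]]
```

play_rows --pt "0.3 0 0 1 0" --pt "0.3 0 0 2 0" --pt "0.3 0 0 2 0" --pt "0.3 0 0 2 0" --pt "0.3 0 0 2 0" --pt "0.3 0 0 1.5 0" --pt "0.3 0 0 1.2 0" --pt "0.3 0 0 0.7 0" --pt "0.3 0 0 0.3 0" --pt "0.3 0.3 0 0.15 0" --pt "0.3 0.3 0 0 0" --pt "0.3 0.2 0 0 0" --pt "0.3 0.2 0 0 0" --pt "0.3 0.2 0 0 0" --pt "0.3 0 0 0 0"

```text
time: 4.15
position: [0.4041, -0.3071, 0.0321]
tool_rot: [3.14, 0.111, -0.0]
ft_force: [-1.2, 0.3, 0.5]
grip_width: 0.699
```

play_rows --pt "0.3 0.15 0 0 0" --pt "0.3 0.15 0 0 0" --pt "0.3 0.15 0 0 0" --pt "0.3 0.15 0 0 0" --pt "0.3 0.15 0 0 0" --pt "0.3 0.15 0 0 0" --pt "0.3 0.15 0 0 0" --pt "0.3 0.15 0 0 0" --pt "0.3 0.1 0 0 0" --pt "0.3 0.05 0 0 0"

```text
time: 5.4
position: [0.4175, -0.306, 0.032]
tool_rot: [-3.14, -0.111, 0.0]
ft_force: [-3.1, 0.2, 2.0]
grip_width: 0.703
```

Run:
```python
from h import *
K,P=cam("wrist");s=ctrl.get_state();print(s["position"],s["ft_force"])
im=optics.get_image("wrist");cv2.imwrite("pics/w2.png",im[:,:,::-1]);np.savez("w2.npz",K=K,P=P)
```

```text
[ 0.4175 -0.306   0.032 ] [-3.0824  0.1639  2.0347]
```

View pics/w2.png

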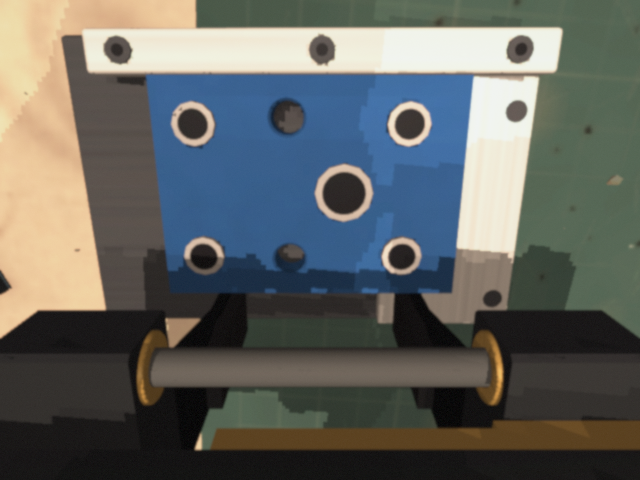

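The plate is now parallel to the rail and nearly against it. The gap at row 73 can hardly be seen. I'll keep pushing gently until it touches.

play_rows --pt "0.3 0.05 0 0 0" --pt "0.3 0.05 0 0 0" --pt "0.3 0.05 0 0 0" --pt "0.3 0 0 0 0"

```text
time: 5.95
position: [0.4178, -0.306, 0.0319]
tool_rot: [-3.139, -0.111, 0.004]
ft_force: [-6.4, 0.0, 4.6]
grip_width: 0.702
```

play_rows --pt "0.3 -0.4 0 0 0" --pt "0.3 -0.8 0 0 0" --pt "0.5 0 0 -2 0" --pt "0.65 0 0 -3 0" --pt "0.65 1.2 1.4 -1 0" --pt "0.65 2.2 2.6 0 0" --pt "0.65 1.8 2.2 0 0" --pt "0.65 1.0 1.1 0 0" --pt "0.65 0 0 0 -0.1" --pt "0.65 0 0 0 -0.17" --pt "0.65 0 0 0 -0.17" --pt "0.65 0 0 0 -0.17" --pt "0.65 0 0 0 -0.17" --pt "0.65 0 0 0 -0.17" --pt "0.65 0 0 0 -0.17" --pt "0.65 0 0 0 -0.17" --pt "0.65 0 0 0 -0.17" --pt "0.65 0 0 0 -0.111" --pt "0.65 0 0 0 0" --pt "0.65 0 0 0 0"

```text
time: 8.45
position: [0.4739, -0.375, 0.092]
tool_rot: [-2.143, -2.297, 0.0]
ft_force: [-1.1, -1.0, -0.4]
grip_width: 0.349
```

Run:
```python
from h import *
K,P=cam("wrist");s=ctrl.get_state();p=s["position"];print(s["time"],p,s["tool_rot"],s["ft_force"],s["joint_positions"])
Rt=R.from_rotvec(s["tool_rot"]).as_matrix();print("yaw",np.arctan2(Rt[1,0],Rt[0,0]))
th=.0713;Rm=np.array([[np.cos(th),-np.sin(th)],[np.sin(th),np.cos(th)]]);print("jig",(p[:2]*1000-[466.6,-269.8])@Rm)
im=optics.get_image("wrist");cv2.imwrite("pics/w3.png",im[:,:,::-1]);np.savez("w3.npz",K=K,P=P)
```

```text
8.45 [ 0.4739 -0.375   0.092 ] [-2.143  -2.297   0.0001] [-1.0711 -0.9845 -0.3833] [ 1.117   0.392  -0.5986  1.7114  0.2424  1.113   0.5151]
yaw 1.6401394714261708
jig [  -0.1727 -105.4513]
```

View pics/w3.png

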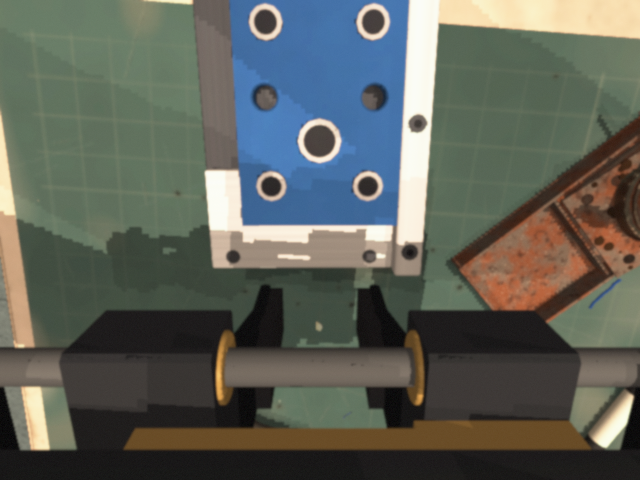

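The plate lies flush along the rail, with its holes at (265,97) and (374,97) and its rear edge at row 224. I'll compute the travel needed.

Run:
```python
from h import *
d=np.load("w3.npz");K,P=d["K"],d["P"]
th=.0713;Rm=np.array([[np.cos(th),-np.sin(th)],[np.sin(th),np.cos(th)]])
f=lambda p,z:(ray(K,P,p,z)[:,:2]*1000-[466.6,-269.8])@Rm
print("holes",f([(265,97),(374,97)],.032)); print("rear edge",f([(243,224),(398,224)],.032)); print("deck rear, base corner",f([(213,268),(207,170)],.02),"rail end",f([(395,275),(407,30)],.03))
```

```text
holes [[-25.324  -21.6061]
 [ 26.4209 -21.6928]]
rear edge [[-39.1599 -84.1416]
 [ 41.0747 -84.2859]]
deck rear, base corner [[ -59.692  -113.2073]
 [ -58.7158  -57.9639]] rail end [[  41.3196 -113.5377]
 [  40.7699    7.58  ]]
```

play_rows --pt "0.65 0 0 1 0" --pt "0.65 0 0 2 0" --pt "0.65 0 0 1.5 0" --pt "0.65 0 0 1 0" --pt "0.65 0 0 0.4 0" --pt "0.65 0.2 0 0.1 0" --pt "0.65 0.3 0 0 0" --pt "0.65 0.3 0 0 0" --pt "0.65 0.2 0 0 0" --pt "0.65 0.15 0 0 0" --pt "0.65 0.15 0 0 0" --pt "0.65 0.1 0 0 0" --pt "0.65 0.1 0 0 0" --pt "0.65 0 0 0 0"

```text
time: 10.25
position: [0.4731, -0.3607, 0.0324]
tool_rot: [2.141, 2.298, -0.001]
ft_force: [0.0, -1.9, 2.0]
grip_width: 0.351
```

```bash
cat > look.py <<'E'
import sys
from h import *
K,P=cam("wrist");s=ctrl.get_state();p=s["position"];print(s["time"],p,s["ft_force"],s["torque"])
th=.0713;Rm=np.array([[np.cos(th),-np.sin(th)],[np.sin(th),np.cos(th)]]);print("jig",(p[:2]*1000-[466.6,-269.8])@Rm)
im=optics.get_image("wrist");cv2.imwrite(f"pics/{sys.argv[1]}.png",im[:,:,::-1]);np.savez(sys.argv[1]+".npz",K=K,P=P)
E
python3 look.py w4
```

```text
10.25 [ 0.4731 -0.3607  0.0324] [ 0.0086 -1.9126  2.0295] [-0.6019 -0.1358  0.0317]
jig [  0.0553 -91.1517]
```

View pics/w4.png

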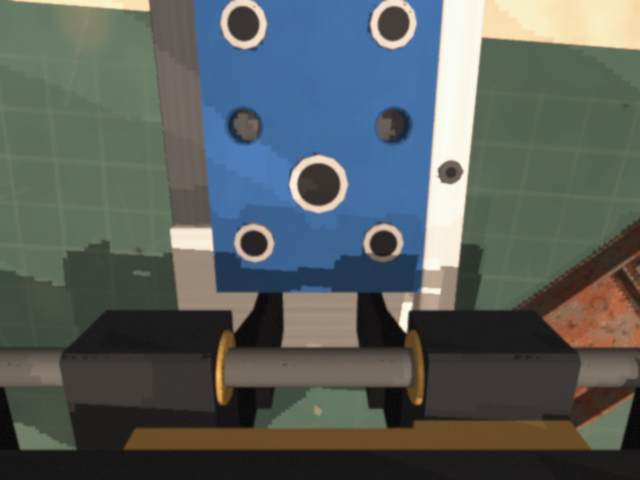

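```bash
cat > ho.py <<'E'
from h import *
import sys,json
d=np.load(sys.argv[1]+".npz");K,P=d["K"],d["P"]
th=.0713;Rm=np.array([[np.cos(th),-np.sin(th)],[np.sin(th),np.cos(th)]])
print((ray(K,P,json.loads(sys.argv[2]),float(sys.argv[3]))[:,:2]*1000-[466.6,-269.8])@Rm)
E
python3 ho.py w4 "[[245,125],[393,125],[217,292],[420,292]]" .032; python3 ho.py w4 "[[172,228]]" .02
```

```text
[[-25.3858 -17.3722]
 [ 26.3197 -17.3838]
 [-39.6683 -81.0046]
 [ 40.1418 -81.0512]]
[[-58.9512 -58.2873]]
```

play_rows --pt "0.65 0.1 0.005 0 0" --pt "0.65 0.15 0.005 0 0" --pt "0.65 0.15 0.005 0 0" --pt "0.65 0.15 0.005 0 0" --pt "0.65 0.15 0.005 0 0" --pt "0.65 0.15 0.005 0 0" --pt "0.65 0.15 0.005 0 0" --pt "0.65 0.15 0.005 0 0" --pt "0.65 0.15 0.005 0 0" --pt "0.65 0.15 0.005 0 0" --pt "0.65 0.15 0.005 0 0" --pt "0.65 0.15 0.005 0 0" --pt "0.65 0.15 0.005 0 0" --pt "0.65 0.1 0.005 0 0" --pt "0.65 0 0 0 0"

```text
time: 12.18
position: [0.472, -0.34, 0.0319]
tool_rot: [-2.141, -2.298, 0.0]
ft_force: [-1.6, -1.6, 1.8]
grip_width: 0.352
```

```bash
python3 look.py w5
```

```text
12.175 [ 0.472  -0.34    0.0319] [-1.6012 -1.5851  1.7928] [-0.5852  0.1369  0.0606]
jig [  0.3442 -70.3811]
```

View pics/w5.png

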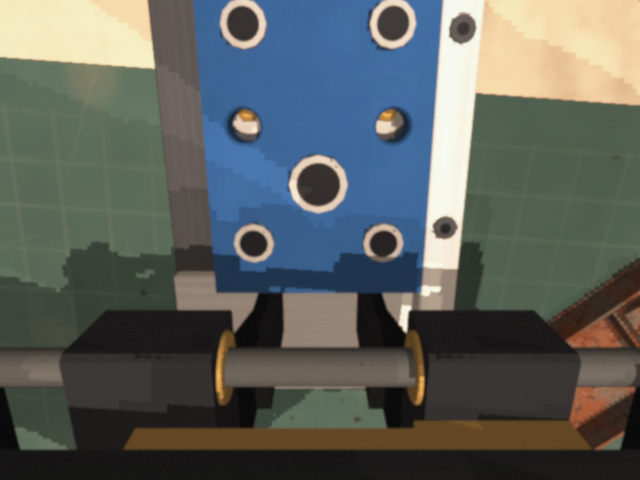

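The brass pins are now visible in both holes, at (246,122) and (390,122). About 5 mm remains, so I'll slow down.

play_rows --pt "0.65 0.1 0 0 0" --pt "0.65 0.1 0 0 0" --pt "0.65 0.08 0 0 0" --pt "0.65 0.05 0 0 0" --pt "0.65 0 0 0 0"

```text
time: 12.85
position: [0.4722, -0.3364, 0.032]
tool_rot: [-2.141, -2.299, -0.001]
ft_force: [0.4, -0.9, -0.1]
grip_width: 0.35
```

```bash
python3 look.py w6
```

```text
12.85 [ 0.4722 -0.3364  0.032 ] [ 0.378  -0.8696 -0.1321] [-0.006  -0.1135  0.0131]
jig [  0.791  -66.8601]
```

View pics/w6.png

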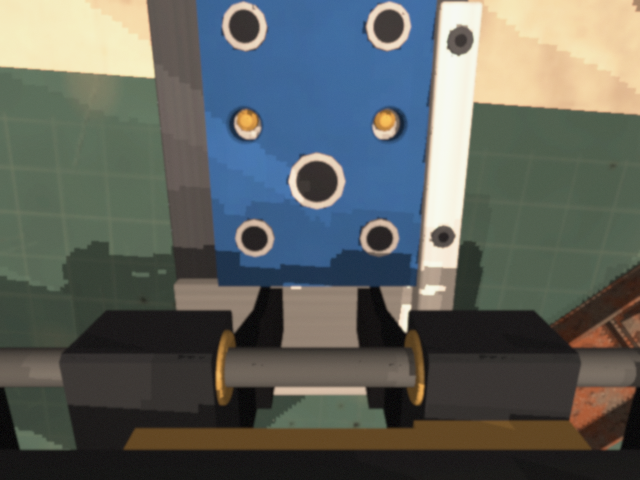

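The plate has dropped. It looks smaller, the rail's face shows beside it, and the pins stand in both holes. I'll back off, rise and check.

play_rows --pt "0.65 -0.3 0 0 0" --pt "0.65 -0.7 0 0 0" --pt "0.65 -1 0 0 0" --pt "0.65 0 0 -2 0" --pt "0.65 0 0 -3 0" --pt "0.65 0 0 -4 0" --pt "0.65 0 0 -3 0" --pt "0.65 0 0 -1 0" --pt "0.65 0 0 0 0" --pt "0.65 0 0 0 0"

```text
time: 14.15
position: [0.4727, -0.3565, 0.1607]
tool_rot: [-2.14, -2.297, 0.0]
ft_force: [-1.0, -0.7, -1.6]
grip_width: 0.35
```

```bash
python3 look.py w7
python3 - <<'E'
from h import *
im=optics.get_image("top");cv2.imwrite("pics/top7.png",im[:,:,::-1])
im=optics.get_image("side");cv2.imwrite("pics/side7.png",cv2.resize(im[180:330,230:400,::-1],None,fx=4,fy=4,interpolation=cv2.INTER_CUBIC))
w=cv2.imread("pics/w7.png");cv2.imwrite("pics/w7z.png",cv2.resize(w[0:230,180:460],None,fx=2.5,fy=2.5,interpolation=cv2.INTER_CUBIC))
E
```

```text
14.15 [ 0.4727 -0.3565  0.1607] [-0.9515 -0.7078 -1.5984] [ 0.022  -0.1326 -0.0001]
jig [ -0.0999 -86.8748]
```

View pics/w7z.png

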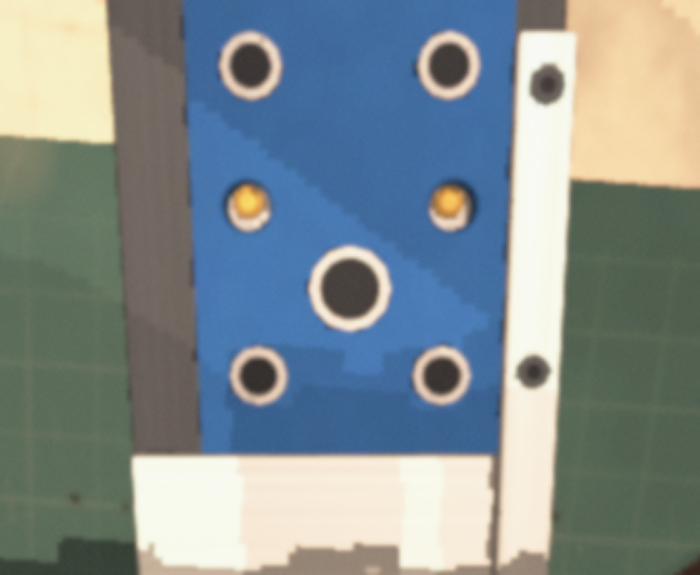

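View pics/side7.png

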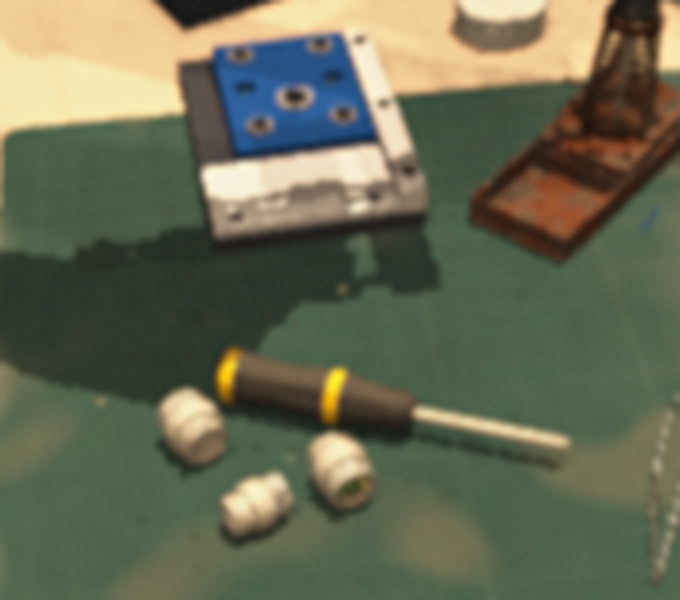

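View pics/top7.png

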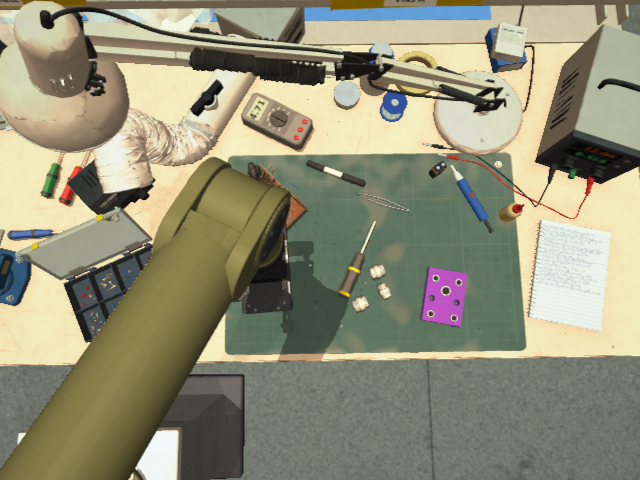

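Pins stand in both holes and the bystanders have not moved. Next is a numeric check of the offsets, with the plate height taken from the known 52 mm hole spacing and 80 mm width.

Run:
```python
from h import *
d=np.load("w7.npz");K,P=d["K"],d["P"]
th=.0713;Rm=np.array([[np.cos(th),-np.sin(th)],[np.sin(th),np.cos(th)]])
f=lambda p,z:(ray(K,P,np.array(p)/2.5+[179.7,-.3],z)[:,:2]*1000-[466.6,-269.8])@Rm
h=[(248.5,206),(453,204)];pn=[(247,201),(450,200)];e=[(202,453),(493,453)]
for z in(.026,.032): print(z,"holes",f(h,z).ravel(),np.diff(f(h,z)[:,0]),"rear edge w",np.diff(f(e,z)[:,0]),f(e,z).ravel())
print("pins",f(pn,.020).ravel())
b=f([(250,65),(449,64),(258,376),(441,375)],.026);print("bushings@26",b)
```

```text
0.026 holes [-25.3246   7.0172  26.4969   7.4923] [51.8215] rear edge w [78.7682] [-39.658  -56.01    39.1102 -55.9943]
0.032 holes [-24.7864   6.7501  25.9629   7.2154] [50.7492] rear edge w [77.1384] [-38.8232 -54.9729  38.3151 -54.9576]
pins [-26.2168   8.5022  26.2288   8.7426]
bushings@26 [[-24.0583  39.5275]
 [ 24.6103  39.7414]
 [-23.981  -35.4607]
 [ 24.5203 -35.1938]]
```

```bash
python3 -c "
from bench import ticket,ctrl
print(ticket.close_job(),ctrl.get_state()['time'])"
```

```text
the job is handed in; nothing more can be done
the job is handed in; nothing more can be done
```

The carrier plate is seated over both locating pins, and I handed the job in at about 14.3 s. I pushed it against the back rail with the spread fingers, then slid it slowly along the rail to +y until it dropped. After that I backed the arm off and raised it clear.

**Final checks in the wrist picture:**
- **Fit:** a pin stands in each hole, and each hole is about 1.3–1.8 mm from its pin (limit 3 mm), with calibration good to about 2 mm.
- **Height:** the hole spacing measures 51.8 mm at the seated height and 50.7 mm at the unseated height, against a true 52 mm. That fits a seated plate.
- **Disagreement:** the rear edge measured 78.8 mm instead of 80 mm even at the seated height, which I put down to blurred edges. At the unseated height it would be 77.1 mm, so it still favours seated.

**Bystanders:** the screwdriver and connectors look unmoved in the final top and side pictures. The tin was hidden by the arm in the last top view; the side view shows it in place. I checked these by eye, not by measurement.

**Not checked:** I did not measure the plate's tilt or speed directly.

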